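# Free the swing bolt of the filter housing

### The arm

A 6-joint arm with a two-finger parallel gripper is mounted at the origin on a cart in front of the work surface, level with it; the furniture and walls round the work are solid. World frame = base frame: x ahead of the robot, y to its left, z up, the work surface at z = 0. Lengths are in m, angles in rad, forces in N, time in s.
With the tool pointing down it reaches from about 0.425 to 0.95 m from the base axis. Payload 3.5 kg.
Tool frame: the origin (TCP) lies on the centre line of the jaws, within the pads' length; the fingertips stand 17 mm ahead of it and the grasp point (between the pads) lies 2 mm behind it; z points along the fingers, y is the line along which they close (so a half turn about z gives the same grasp; the last joint's range is limited). The gripper opens to 85 mm and grips with 20 to 120 N. Pads are 22 mm wide; open, the fingers measure 114 mm over their backs; the gripper's body (76 mm by 85 mm) begins 54 mm behind the grasp point. The pads swing forward as they close: fully open they stand 13 mm farther back than shut.
Start: joints at [0.972, 0.286, 1.577, -0, 1.279, -0.15], TCP at [0.293, 0.608, 0.248] pointing down, gripper open.
Joint ranges: [-2.77, 2.77], [-0.9, 2.22], [0.21, 2.48], [-1.53, 4.67], [0.24, 2.81], [-2.84, 2.84]. Speed limits (rad/s): [2.79, 2.79, 3.14, 3.14, 3.14, 3.14].

### API

Orientations are given as a unit quaternion [x, y, z, w].
In Python, from plant import ctrl gives the robot as it stands. The module is installed in compiled form; this text tells all that it offers.
- The arm moves only by the tool drive_tool, never from a script. Its argument "moves" is a list of rows, each a list of 3 entries, a list of its own where there are three numbers: the turn, a rotation vector about the tool's x, y, z in rad, then the shift along the tool's x, y, z in m, then the finger opening in m, from 0 to 0.0854. A call has 1 to 5 rows; each row shifts and turns the commanded pose from where the row before left it, along the tool's axes as they then stand; what a row does not reach is not made up. A row lasts 1/8 s, in which the tool goes at most 62.5 mm and 10.7 degrees, less where a joint would pass 70% of its speed; a pose out of reach is approached as far as the arm can. A call with a gripper value outside its range is refused whole. The fingers move at their own pace and stop on an object; "grip_force" is the grip in N (left out, the last holds). Time passes only in rows, so rows that do not move let the fingers close. It gives the time, the measured TCP pose, the force, the opening and the grip force at its end, in the units of the state.
- ctrl.get_state(): the state, without advancing time (a new reading comes with each control period).
- ctrl.read_camera(name): name is "scene" or "top" or "wrist"; returns a dict with "image" (384x512x3 uint8, red, green, blue), "fx", "fy", "cx", "cy" (pixels), "R" (3x3) and "t" (3): a world point X has camera coordinates R X + t. Camera axes: x right, y down, z forward; pixel columns grow to the right and rows downward; lengths in m; the calibration is good to about 2 mm. A picture is of the moment at which its call begins. There is no depth.
- ctrl.sign_off(): hands the job in; it is judged then, once.
The state is a dict: "time": time; "qpos": joint angles; "dq": joint speeds; "joint_efforts": joint torques, N m; "eef_pos": TCP position; "tcp_rot": TCP orientation; "contact_force": force on the tool from outside, world axes, zero at the start; "wrist_torque": the same for the moment, N m; "opening": opening from 0.0 (shut) to 1.0 (fully open); "finger_force": force on a finger pad.
Only numpy, scipy, OpenCV 4.12 (cv2) and the standard library are available. Lean on these libraries where they do the work, as an engineer would, in place of code of your own. Each camera call takes 0.05 s, during which the arm holds its last target. There are 200 camera calls.

### The job

Free the lid of the steel filter housing: turn the brass wing nut on its swing bolt anticlockwise, a little at a time, gently feeling after each bit whether the bolt now swings clear of the lip on its slotted lug; never force it against the lip, and stop turning within an eighth of a turn of the point where it comes free. Then swing the bolt out of the slot and lay it well down towards the outside, without flinging it, and leave it there. Do not disturb the beaker, the vial or the stopper standing nearby.

Things in the scene. Friction and masses are not known exactly. Their poses are not given: they have to be found in the camera images.
- vessel: Steel filter housing, fixed to the bench: pot with a flat aluminium lid, 112 mm wide, lid top 100 mm above the bench, a small brass plug on it reaching 111 mm. Origin: centre of its underside on the bench, z up. Its front is its own -x side.
- lug (a point): Slotted lug at the lid's front: two 10 mm wide prongs, 10 mm slot between them, open to -x. Point: mid-slot on the upright stud's axis at prong-top height (102 mm); prongs end 13 mm in front of it, each with a dark keeper lip. The lip's height differs each time and is not measured: the nut must rise between 2.5 and 7 mm from tight (by feel) until its round foot passes over.
- bolt_pivot (a point): Pin on which the swing bolt hinges, 68 mm in front of the pot's axis, 35 mm above the bench, along the housing's y. Site z runs along the stud, away from the pin. The stud is 8 mm thick and ends 103 mm from the pin; red ring 94 mm from it.
- bolt (a joint): Swing of the bolt, rad: 0 upright in the slot, growing as its top swings out (to the housing's -x) and down, stop at 1.45. The hinge is stiff (0.15 Nm, about 2 N at the nut): the bolt stays where it is left. While the nut is caught by the lip the bolt moves only 0.01 to 0.12 rad, then stands hard against it; do not push it there with more than some 10 N.
- nut_grip (a point): Brass wing nut: point on its axis between the wings, 104 mm from the pin when tight. Wings: a bar 47 mm long along the point's x, 9 mm thick along its y (grip this), from 22 mm below the point to 14 mm above; z is the stud's axis, up. Between the wings stands the stud. Round hub below, 22 mm wide, its top 19 mm below the point.
- nut (a joint): Turn of the wing nut, rad: 0 tight, growing anticlockwise seen from above (loosening). Climbs 12 mm a turn (1.91 mm per rad). Stiff (0.12 Nm), stays where it is left, cannot come off. Starts at 0 to 0.4; the bolt comes free somewhere between 1.3 and 3.7, and the nut must not be turned on much past that point (0.8 rad beyond it is allowed for sure).
- beaker_mid (a point): Small glass beaker, 57 mm wide, 69 mm high, half-way up its axis. Leave alone.
- vial_mid (a point): Vial with black cap, 28 mm wide, 55 mm high, half-way up its axis. Leave alone.
- stopper_mid (a point): Orange-brown stopper, 28 mm wide, 26 mm high, half-way up its axis. Leave alone.

How it is judged:
By the outcome, as a careful person would: the job done as asked, in the order asked, and still so for the second after the job is handed in, with the robot touching nothing.
It also fails if it takes over 58 s, if anything falls off the work surface, if the arm or the gripper's body presses on something with over 40 N, if the wrist force passes 120 N, or if a joint passes its speed limit or range.

## Working session

There is one attempt and no reset: what is moved stays moved. The work goes in short steps, Python scripts to look and compute and a tool call to move; the robot and the scene stay as the last step left them, time stands still between calls to the robot, and variables do not carry over. Pictures are saved under pics/ and viewed, at most 10 in all, crops included, and the job is handed in when it is done.

Besides the shell and the picture viewer there is one more tool, called after "Request:" as name([rows], argument=value, ...), one row to a line, values as JSON. drive_tool: Moves the arm, as the interface text tells. Its arguments: {"type":"object","properties":{"moves":{"type":"array","items":{"type":"array"}},"grip_force":{"type":"number"}},"required":["moves"]}

```bash
mkdir -p pics; ls
python3 - <<'E'
from plant import ctrl
import cv2,numpy as np
s=ctrl.get_state();print({k:np.round(v,3).tolist() for k,v in s.items()})
ims=[]
for n in("scene","top"):
    c=ctrl.read_camera(n);cv2.imwrite(f"pics/{n}0_raw.png",c["image"][:,:,::-1]);print(n,c["fx"],c["cx"],c["cy"],np.round(c["R"],3).tolist(),np.round(c["t"],3))
    cv2.imwrite(f"pics/{n}0.png",cv2.resize(c["image"][:,:,::-1],(800,600),interpolation=cv2.INTER_CUBIC))
E
```

```text
pics
{'time': 0.0, 'qpos': [0.972, 0.287, 1.578, -0.0, 1.279, -0.15], 'dq': [-0.0, -0.001, 0.001, 0.001, -0.0, -0.0], 'joint_efforts': [0.001, -40.598, -29.262, -0.0, 0.006, -0.0], 'eef_pos': [0.293, 0.608, 0.247], 'tcp_rot': [0.223, 0.975, -0.001, -0.0], 'contact_force': [0.336, 0.467, -0.396], 'wrist_torque': [-0.006, -0.0, -0.042], 'finger_force': 0.0, 'opening': 1.001}
scene 407.2733936136863 258.76920184398404 193.63496078501203 [[0.694, -0.719, 0.01], [-0.313, -0.314, -0.896], [0.648, 0.619, -0.443]] [-0.283  0.34   0.4  ]
top 416.29700180198995 260.7861386325293 189.56752123964193 [[-0.012, -0.999, 0.029], [-0.996, 0.009, -0.086], [0.086, -0.03, -0.996]] [0.173 0.59  0.944]
```

View pics/scene0.png

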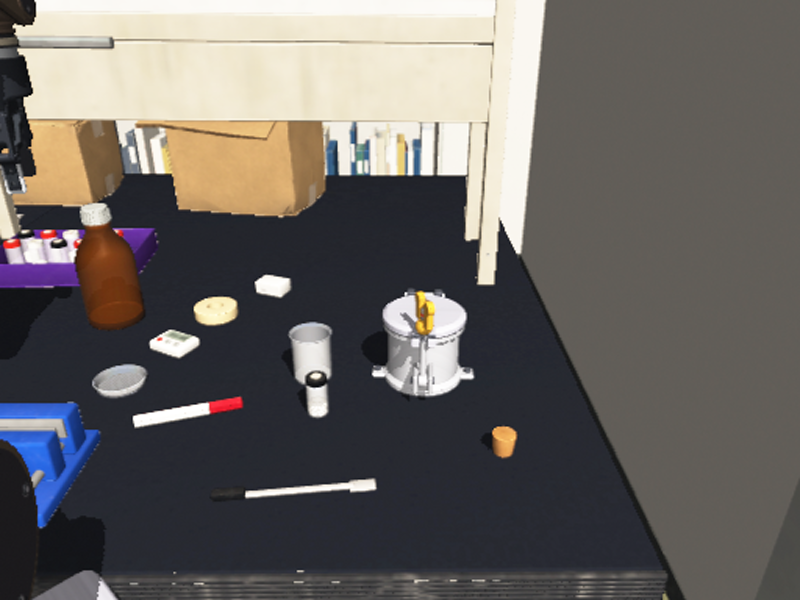

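View pics/top0.png

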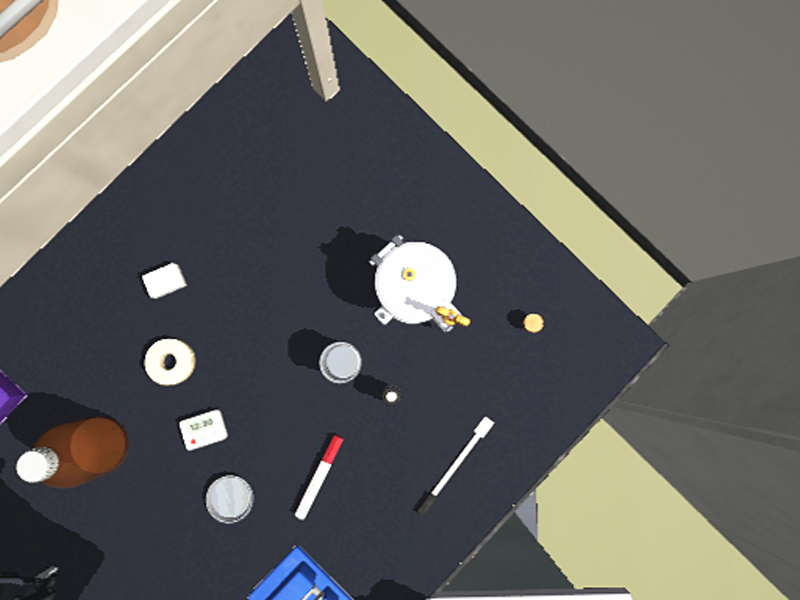

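Scene view: housing at (425,340), nut at (425,312), beaker (311,350), vial (317,393), stopper (504,441). Top view: lid centre (415,283), nut (452,317), beaker (341,362), vial (391,397), stopper (533,323), all in 800x600 px. Front of the housing points to lower right in the top view.

```bash
cat > h.py <<'E'
from plant import ctrl
import cv2,numpy as np
from scipy.spatial.transform import Rotation as Ro
def cast(c,uv,z):
    d=c["R"].T@np.array([(uv[0]-c["cx"])/c["fx"],(uv[1]-c["cy"])/c["fy"],1.]);o=-c["R"].T@c["t"]
    return o+d*(z-o[2])/d[2]
def proj(c,X):
    p=c["R"]@np.asarray(X)+c["t"];return np.array([c["fx"]*p[0]/p[2]+c["cx"],c["fy"]*p[1]/p[2]+c["cy"]])
def tri(cs,uvs):
    A=[];b=[]
    for c,uv in zip(cs,uvs):
        o=-c["R"].T@c["t"];d=cast(c,uv,0)-o;d/=np.linalg.norm(d);P=np.eye(3)-np.outer(d,d);A.append(P);b.append(P@o)
    return np.linalg.lstsq(np.vstack(A),np.hstack(b),rcond=None)[0]
def brass(im):
    h=cv2.cvtColor(im,cv2.COLOR_RGB2HSV);return cv2.inRange(h,(15,130,90),(32,255,255))
def blobs(m,amin=15):
    n,l,s,ce=cv2.connectedComponentsWithStats(m);return [(s[i].tolist(),ce[i].round(1).tolist()) for i in range(1,n) if s[i][4]>=amin]
def st():
    s=ctrl.get_state();print("t",round(s["time"],2),"pos",np.round(s["eef_pos"],4),"F",np.round(s["contact_force"],1),"T",np.round(s["wrist_torque"],2),"op",round(s["opening"],3),"ff",round(s["finger_force"],1));R=Ro.from_quat(s["tcp_rot"]).as_matrix();print(R.round(3).tolist());return s,R
E
python3 - <<'E'
from h import *
C={n:ctrl.read_camera(n) for n in("scene","top")}
for n,c in C.items(): print(n,blobs(brass(c["image"])))
c=C["top"];k=.64
cen=cast(c,(415.5*k,283*k),.1);print("lid",cen)
for nm,uv,z in(("nuttop",(453,317),.14),("beaker",(341,362),.065),("vial",(391,397),.055),("stop",(533,323),.026)):print(nm,cast(c,(uv[0]*k,uv[1]*k),z).round(3))
im=c["image"][140:230,220:370,::-1];cv2.imwrite("pics/t1.png",cv2.resize(im,(800,480),interpolation=cv2.INTER_CUBIC))
E
```

```text
scene [([266, 186, 12, 28, 233], [271.1, 200.6]), ([315, 273, 15, 19, 199], [322.6, 280.9])]
top [([279, 196, 22, 13, 93], [288.6, 202.7])]
lid [0.60364047 0.15740123 0.1       ]
nuttop [0.554 0.111 0.14 ]
beaker [0.497 0.262 0.065]
vial [0.446 0.192 0.055]
stop [ 0.55  -0.02   0.026]
```

View pics/t1.png

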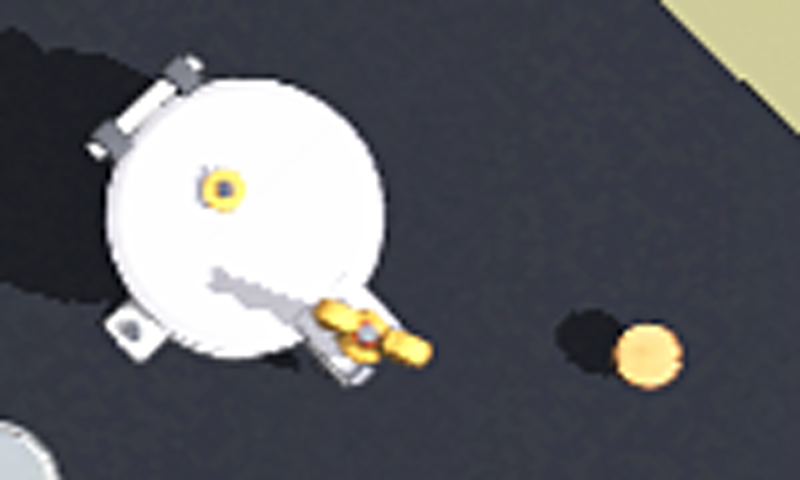

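Crop of the top view (5.33x from px 220,140): lid centre (245,218), stud end (368,333) between the wings, wing tips (318,312) and (430,352), back hinge (150,105). The nut is therefore at about (0.554, 0.111), the front points at -137°, and the wings lie along about 70°. I'll move above it, in translation first.

Request:
drive_tool([
  [[0,0,0],[-0.045,-0.033,-0.025],0.085],
  [[0,0,0],[-0.045,-0.033,-0.025],0.085],
  [[0,0,0],[-0.045,-0.033,0],0.085],
  [[0,0,0],[-0.045,-0.033,0],0.085],
  [[0,0,0],[-0.045,-0.033,0],0.085],
])

```text
time: 0.82
eef_pos: [0.4244, 0.3602, 0.2983]
tcp_rot: [0.222, 0.975, 0.0, 0.0]
contact_force: [-1.0, 0.3, -0.0]
opening: 0.999
finger_force: 0.0
```

Request:
drive_tool([
  [[0,0,0],[-0.045,-0.033,0],0.085],
  [[0,0,0],[-0.045,-0.033,0],0.085],
  [[0,0,0],[-0.045,-0.033,0],0.085],
  [[0,0,0],[-0.045,-0.033,0],0.085],
  [[0,0,0],[-0.045,-0.033,0],0.085],
])

```text
time: 1.45
eef_pos: [0.5556, 0.1139, 0.2983]
tcp_rot: [0.223, 0.975, 0.0, 0.0]
contact_force: [0.0, 1.5, 0.0]
opening: 1.0
finger_force: 0.0
```

Request:
drive_tool([
  [[0,0,0.18],[0,0,0],0.085],
  [[0,0,0.18],[0,0,0],0.085],
  [[0,0,0.18],[0,0,0],0.085],
  [[0,0,0.18],[0,0,0],0.085],
  [[0,0,0.18],[0,0,0],0.085],
])

```text
time: 2.08
eef_pos: [0.5549, 0.1156, 0.2981]
tcp_rot: [0.627, 0.779, -0.0, -0.0]
contact_force: [-0.6, 1.3, 0.1]
opening: 0.995
finger_force: 0.0
```

Request:
drive_tool([
  [[0,0,0.18],[0,0,0],0.085],
  [[0,0,0.18],[0,0,0],0.085],
  [[0,0,0.18],[0,0,0.02],0.085],
  [[0,0,0],[0,0,0.02],0.085],
  [[0,0,0],[0,0,0],0.085],
])

```text
time: 2.7
eef_pos: [0.5537, 0.1155, 0.2554]
tcp_rot: [0.809, 0.587, -0.002, -0.002]
contact_force: [-0.0, -0.7, 0.7]
opening: 0.996
finger_force: 0.0
```

Run:
```python
from h import *
s,R=st();print(s["qpos"].round(3) if hasattr(s["qpos"],"round") else s["qpos"])
for n in ("wrist","top"):
    c=ctrl.read_camera(n);np.save(f"{n}1.npy",c,allow_pickle=True)
    print(n,blobs(brass(c["image"])))
    if n=="wrist":cv2.imwrite("pics/w1.png",cv2.resize(c["image"][:,:,::-1],(800,600),interpolation=cv2.INTER_CUBIC))
```

```text
t 2.7 pos [0.5537 0.1155 0.2554] F [-0.  -0.7  0.7] T [-0.03 -0.01  0.01] op 0.996 ff 0.0
[[0.31, 0.951, -0.005], [0.951, -0.31, -0.0], [-0.002, -0.005, -1.0]]
[ 0.026  0.043  1.839 -0.     1.264  0.342]
wrist [([299, 95, 19, 20, 228], [307.8, 104.2]), ([252, 163, 22, 59, 737], [262.5, 191.1]), ([279, 247, 21, 21, 331], [289.2, 257.5])]
top []
```

View pics/w1.png

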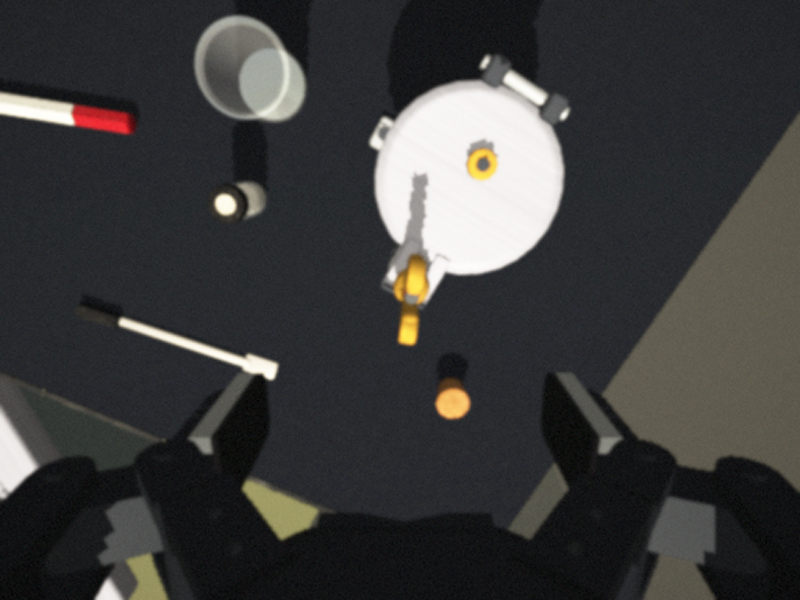

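Wrist view: wings run from about (416,262) to (408,340), stud between at about (410,295); lid centre (470,177), stopper (452,400), vial (230,203). The bar lies within a few degrees of the tool's x axis.

Run:
```python
from h import *
c=np.load("wrist1.npy",allow_pickle=True).item();k=.64
print("campos",(-c["R"].T@c["t"]).round(3))
m=brass(c["image"]);m[:150]=0;m[230:]=0
print("lid",cast(c,(470*k,177*k),.1).round(4))
cnt=max(cv2.findContours(m,0,2)[0],key=cv2.contourArea);print(cnt.reshape(-1,2).tolist())
print("minrect",cv2.minAreaRect(cnt))
im=c["image"][150:235,225:305,::-1];cv2.imwrite("pics/w1c.png",cv2.resize(im,(560,595),interpolation=cv2.INTER_CUBIC))
cen=np.array([.6036,.1574]);
for X in([.554,.111,.138],):print("proj",proj(c,X),"tcp proj",proj(c,[.5537,.1155,.2554]))
```

```text
campos [0.577 0.182 0.38 ]
lid [0.6083 0.1606 0.1   ]
[[265, 163], [264, 164], [263, 164], [263, 165], [262, 166], [262, 169], [261, 170], [261, 171], [258, 174], [257, 174], [255, 176], [255, 177], [254, 178], [254, 179], [253, 180], [253, 181], [252, 182], [252, 188], [253, 189], [253, 190], [255, 192], [256, 192], [258, 194], [258, 198], [257, 199], [257, 202], [256, 203], [256, 207], [255, 208], [255, 214], [254, 215], [254, 217], [255, 218], [255, 219], [256, 219], [257, 220], [262, 220], [263, 221], [264, 220], [265, 220], [265, 219], [266, 218], [266, 216], [267, 215], [267, 201], [266, 200], [266, 196], [265, 195], [261, 195], [260, 194], [259, 194], [258, 193], [258, 189], [257, 188], [257, 186], [258, 185], [259, 185], [260, 186], [260, 187], [262, 187], [263, 188], [267, 188], [268, 189], [268, 192], [267, 193], [267, 194], [268, 194], [270, 192], [270, 191], [271, 190], [271, 189], [272, 188], [272, 186], [273, 185], [273, 180], [272, 179], [272, 177], [271, 176], [271, 173], [272, 172], [272, 171], [271, 170], [271, 167], [268, 164], [267, 164], [266, 163]]
minrect ((262.5, 192.0), (58.0, 21.0), 90.0)
proj [260.94819832 192.62794868] tcp proj [257.7920956  258.03163397]
```

View pics/w1c.png

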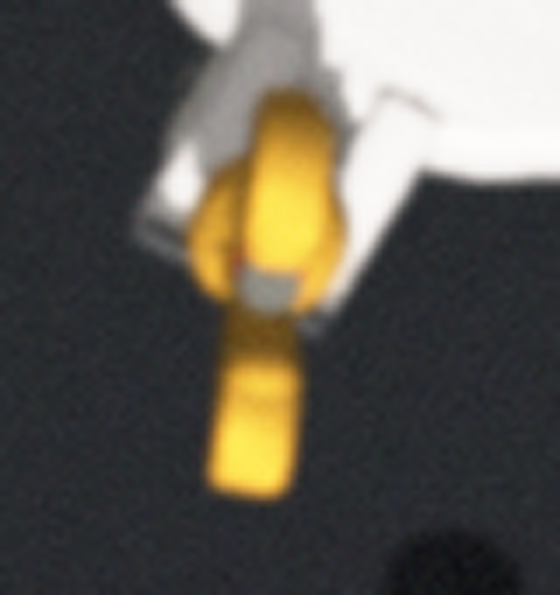

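Run:
```python
from h import *
c=np.load("wrist1.npy",allow_pickle=True).item()
f=lambda u,v,z:cast(c,(225+u/7,150+v/7),z)
p=f(268,292,.138);a=f(297,105,.151);b=f(252,485,.151)
print("stud",p.round(4),"tips",a.round(4),b.round(4),"len",np.linalg.norm(a-b),"mid",(a+b)/2,"yaw",np.degrees(np.arctan2(*(a-b)[1::-1])))
a2=f(290,260,.151);b2=f(262,365,.151);print("yaw2",np.degrees(np.arctan2(*(a2-b2)[1::-1])))
t=f(285,200,.151)-f(258,420,.151);print(np.degrees(np.arctan2(t[1],t[0])))
```

```text
stud [0.5561 0.1112 0.138 ] tips [0.567  0.1348 0.151 ] [0.5482 0.0929 0.151 ] len 0.04595653773637794 mid [0.55758728 0.11384045 0.151     ] yaw 65.75134072982073
yaw2 57.9446136606452
65.50951398275012
```

Request:
drive_tool([
  [[0,0,0.1],[0,0,0],0.085],
  [[0,0,0],[-0.0025,0.004,0.04],0.06],
  [[0,0,0],[0,0,0.04],0.05],
  [[0,0,0],[0,0,0.033],0.04],
  [[0,0,0],[0,0,0],0.03],
], grip_force=40)

```text
time: 3.42
eef_pos: [0.5562, 0.1116, 0.1432]
tcp_rot: [0.838, 0.545, -0.002, -0.001]
contact_force: [0.4, -0.4, 0.0]
opening: 0.351
finger_force: 0.0
```

Run:
```python
from h import *
st();c=ctrl.read_camera("wrist")
cv2.imwrite("pics/w2.png",cv2.resize(c["image"][100:384,80:440,::-1],(720,568),interpolation=cv2.INTER_CUBIC))
```

```text
t 3.42 pos [0.5562 0.1116 0.1432] F [ 0.4 -0.4  0. ] T [ 0.06 -0.01  0.02] op 0.351 ff 0.0
[[0.405, 0.914, -0.005], [0.914, -0.405, -0.0], [-0.002, -0.005, -1.0]]
```

View pics/w2.png

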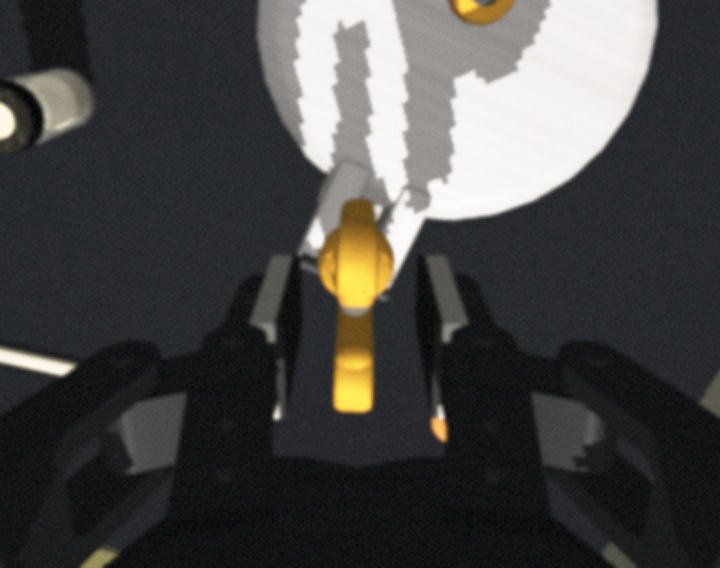

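The bar, from (358,205) to (352,410), is centred between the pads at columns 280–435 and aligned with them. I'll close now.

Request:
drive_tool([
  [[0,0,0],[0,0,0],0.015],
  [[0,0,0],[0,0,0],0.005],
  [[0,0,0],[0,0,0],0.005],
  [[0,0,0],[0,0,0],0.005],
], grip_force=40)

```text
time: 3.98
eef_pos: [0.5566, 0.1129, 0.1479]
tcp_rot: [0.839, 0.545, -0.001, -0.002]
contact_force: [-7.9, 2.8, 6.9]
opening: 0.095
finger_force: 39.6
```

Run:
```python
from h import *
s,R=st();print(np.round(s["qpos"],3))
```

```text
t 3.98 pos [0.5566 0.1129 0.1479] F [-7.9  2.8  6.9] T [ 0.5   1.28 -0.13] op 0.095 ff 39.6
[[0.406, 0.914, -0.003], [0.914, -0.406, 0.002], [0.001, -0.004, -1.0]]
[0.021 0.159 1.922 0.003 1.064 0.438]
```

Request:
drive_tool([
  [[0,0,0],[0,0,-0.003],0.005],
  [[0,0,0],[0,0,-0.003],0.005],
])

```text
time: 4.22
eef_pos: [0.5556, 0.1125, 0.1483]
tcp_rot: [0.838, 0.545, -0.001, -0.002]
contact_force: [2.3, 2.5, -22.6]
opening: 0.096
finger_force: 38.6
```

Run:
```python
from h import *
s,R=st()
```

```text
t 4.22 pos [0.5556 0.1125 0.1483] F [  2.3   2.5 -22.6] T [ 0.66 -0.42 -0.08] op 0.096 ff 38.6
[[0.406, 0.914, -0.004], [0.914, -0.406, 0.002], [-0.0, -0.005, -1.0]]
```

Request:
drive_tool([
  [[0,0,0],[0,0,0.0045],0.005],
  [[0,0,0],[0,0,0],0.005],
])

```text
time: 4.47
eef_pos: [0.5566, 0.1128, 0.148]
tcp_rot: [0.838, 0.545, -0.001, -0.002]
contact_force: [-7.3, 5.7, -1.5]
opening: 0.093
finger_force: 41.5
```

Request:
drive_tool([
  [[0,0,-0.12],[0,0,-0.0002],0.005],
  [[0,0,-0.12],[0,0,-0.0002],0.005],
  [[0,0,-0.12],[0,0,-0.0003],0.005],
  [[0,0,0],[0,0,0],0.005],
])

```text
time: 4.97
eef_pos: [0.5567, 0.1128, 0.1487]
tcp_rot: [0.727, 0.687, -0.001, -0.002]
contact_force: [-6.4, 4.9, -1.6]
opening: 0.095
finger_force: 41.4
```

```bash
cat > hs.py <<'E'
from h import *
yaw=np.radians(43.2);fr=np.array([-np.cos(yaw),-np.sin(yaw),0]);sd=np.array([-np.sin(yaw),np.cos(yaw),0])
def hs():
    s,R=st();F=np.array(s["contact_force"]);p=np.array(s["eef_pos"])
    print("yaw_x",round(np.degrees(np.arctan2(R[1,0],R[0,0])),1),"q6",round(s["qpos"][5],3),"Ffront",round(F@fr,1),"Fside",round(F@sd,1),"front pos mm",round(1e3*(p-[.5561,.1117,0])@fr,1),"side",round(1e3*(p-[.5561,.1117,0])@sd,1))
    print("front in tool",(R.T@fr).round(3),"housing y in tool",(R.T@sd).round(3))
if __name__=="__main__":hs()
E
python3 hs.py
```

```text
t 4.97 pos [0.5567 0.1128 0.1487] F [-6.4  4.9 -1.6] T [0.98 1.09 0.11] op 0.095 ff 41.4
[[0.057, 0.998, -0.004], [0.998, -0.057, 0.002], [0.002, -0.004, -1.0]]
yaw_x 86.7 q6 0.076 Ffront 1.3 Fside 8.0 front pos mm -1.2 side 0.4
front in tool [-0.725 -0.689  0.001] housing y in tool [ 0.689 -0.725  0.004]
```

Request:
drive_tool([
  [[0,0,0],[0.001,-0.0011,0],0.005],
  [[0,0,0],[0,0,0],0.005],
])

```text
time: 5.22
eef_pos: [0.5565, 0.113, 0.1487]
tcp_rot: [0.727, 0.687, -0.0, -0.0]
contact_force: [-4.7, 3.1, -2.0]
opening: 0.093
finger_force: 41.4
```

Request:
drive_tool([
  [[-0.01,0.011,0],[-0.0012,-0.0012,0],0.005],
  [[0,0,0],[0,0,0],0.005],
])

```text
time: 5.48
eef_pos: [0.5555, 0.112, 0.1487]
tcp_rot: [0.727, 0.686, 0.008, -0.001]
contact_force: [-2.8, 4.4, -1.8]
opening: 0.093
finger_force: 41.3
```

```bash
python3 hs.py
```

```text
t 5.47 pos [0.5555 0.112  0.1487] F [-2.8  4.4 -1.8] T [0.7  0.69 0.16] op 0.093 ff 41.3
[[0.058, 0.998, 0.011], [0.998, -0.058, 0.012], [0.012, 0.01, -1.0]]
yaw_x 86.7 q6 0.067 Ffront -1.0 Fside 5.1 front pos mm 0.2 side 0.6
front in tool [-0.725 -0.688 -0.016] housing y in tool [ 0.688 -0.725  0.001]
```

Request:
drive_tool([
  [[-0.014,0.014,0],[-0.0015,-0.0015,0],0.005],
  [[0,0,0],[0,0,0],0.005],
])

```text
time: 5.72
eef_pos: [0.5538, 0.1106, 0.1486]
tcp_rot: [0.727, 0.686, 0.018, -0.0]
contact_force: [-3.2, 3.0, -2.1]
opening: 0.092
finger_force: 41.3
```

```bash
python3 hs.py
```

```text
t 5.72 pos [0.5538 0.1106 0.1486] F [-3.2  3.  -2.1] T [0.58 0.68 0.18] op 0.092 ff 41.3
[[0.057, 0.998, 0.025], [0.998, -0.058, 0.025], [0.026, 0.024, -0.999]]
yaw_x 86.7 q6 0.051 Ffront 0.3 Fside 4.4 front pos mm 2.4 side 0.7
front in tool [-0.725 -0.688 -0.035] housing y in tool [ 0.688 -0.725  0.001]
```

Request:
drive_tool([
  [[-0.014,0.014,0],[-0.0016,-0.0015,0],0.005],
  [[0,0,0],[0,0,0],0.005],
])

```text
time: 5.98
eef_pos: [0.5523, 0.1091, 0.1486]
tcp_rot: [0.727, 0.686, 0.028, 0.0]
contact_force: [-3.8, 5.0, -2.9]
opening: 0.093
finger_force: 41.2
```

```bash
python3 hs.py
```

```text
t 5.97 pos [0.5523 0.1091 0.1486] F [-3.8  5.  -2.9] T [0.68 0.69 0.17] op 0.093 ff 41.2
[[0.057, 0.998, 0.04], [0.998, -0.058, 0.038], [0.04, 0.038, -0.998]]
yaw_x 86.7 q6 0.034 Ffront -0.7 Fside 6.2 front pos mm 4.5 side 0.7
front in tool [-0.724 -0.687 -0.055] housing y in tool [ 0.688 -0.725  0.   ]
```

Request:
drive_tool([
  [[-0.014,0.014,0],[-0.0016,-0.0015,0],0.005],
  [[0,0,0],[0,0,0],0.005],
])

```text
time: 6.22
eef_pos: [0.5509, 0.1079, 0.1485]
tcp_rot: [0.727, 0.686, 0.038, 0.0]
contact_force: [-2.8, 6.0, -2.4]
opening: 0.093
finger_force: 41.2
```

```bash
python3 hs.py
```

```text
t 6.22 pos [0.5509 0.1079 0.1485] F [-2.8  6.  -2.4] T [0.78 0.63 0.18] op 0.093 ff 41.2
[[0.056, 0.997, 0.056], [0.997, -0.059, 0.052], [0.055, 0.052, -0.997]]
yaw_x 86.8 q6 0.016 Ffront -2.1 Fside 6.3 front pos mm 6.4 side 0.8
front in tool [-0.723 -0.686 -0.076] housing y in tool [ 0.688 -0.725 -0.   ]
```

Request:
drive_tool([
  [[-0.012,0.012,0],[-0.0014,-0.0013,0],0.005],
  [[0,0,0],[0,0,0],0.005],
])

```text
time: 6.48
eef_pos: [0.5501, 0.1071, 0.1485]
tcp_rot: [0.726, 0.686, 0.047, 0.001]
contact_force: [-0.5, 8.5, -4.0]
opening: 0.095
finger_force: 41.1
```

```bash
python3 hs.py
```

```text
t 6.47 pos [0.5501 0.1071 0.1485] F [-0.5  8.5 -4. ] T [1.04 0.38 0.23] op 0.095 ff 41.1
[[0.055, 0.996, 0.07], [0.996, -0.06, 0.064], [0.068, 0.066, -0.995]]
yaw_x 86.8 q6 0.001 Ffront -5.5 Fside 6.5 front pos mm 7.5 side 0.8
front in tool [-0.722 -0.685 -0.095] housing y in tool [ 0.688 -0.726 -0.001]
```

Request:
drive_tool([
  [[0.018,-0.018,0],[0.0026,0.0012,0.0002],0.005],
  [[0.018,-0.018,0],[0.002,0.0019,0.0003],0.005],
  [[0,0,-0.12],[0,0,-0.0002],0.005],
  [[0,0,-0.12],[0,0,-0.0002],0.005],
  [[0,0,-0.12],[0,0,-0.0003],0.005],
])

```text
time: 7.1
eef_pos: [0.5536, 0.1104, 0.1493]
tcp_rot: [0.591, 0.806, 0.02, 0.004]
contact_force: [-3.5, 2.9, 1.2]
opening: 0.091
finger_force: 41.7
```

Request:
drive_tool([
  [[0,0,0],[0,0,0],0.005],
])

```text
time: 7.22
eef_pos: [0.5536, 0.1104, 0.1492]
tcp_rot: [0.593, 0.805, 0.02, 0.004]
contact_force: [-4.2, 2.1, 3.0]
opening: 0.091
finger_force: 41.9
```

```bash
python3 hs.py
```

```text
t 7.22 pos [0.5536 0.1104 0.1492] F [-4.2  2.1  3. ] T [0.5  0.7  0.14] op 0.091 ff 41.9
[[-0.297, 0.954, 0.031], [0.955, 0.296, 0.027], [0.017, 0.038, -0.999]]
yaw_x 107.3 q6 -0.311 Ffront 1.6 Fside 4.4 front pos mm 2.7 side 0.7
front in tool [-0.437 -0.898 -0.041] housing y in tool [ 0.899 -0.438 -0.001]
```

Request:
drive_tool([
  [[-0.022,0.011,0],[-0.0012,-0.0025,0],0.005],
  [[-0.022,0.011,0],[-0.0012,-0.0025,0],0.005],
  [[0,0,0],[0,0,0],0.005],
])

```text
time: 7.6
eef_pos: [0.5494, 0.1066, 0.149]
tcp_rot: [0.593, 0.804, 0.046, 0.009]
contact_force: [-3.4, 4.3, 5.3]
opening: 0.095
finger_force: 42.2
```

```bash
python3 hs.py
```

```text
t 7.6 pos [0.5494 0.1066 0.149 ] F [-3.4  4.3  5.3] T [0.63 0.65 0.21] op 0.095 ff 42.2
[[-0.297, 0.952, 0.069], [0.954, 0.293, 0.063], [0.04, 0.085, -0.996]]
yaw_x 107.3 q6 -0.357 Ffront -0.5 Fside 5.5 front pos mm 8.3 side 0.8
front in tool [-0.436 -0.895 -0.093] housing y in tool [ 0.899 -0.438 -0.002]
```

Request:
drive_tool([
  [[-0.018,0.009,0],[-0.001,-0.002,0],0.005],
  [[0,0,0],[0,0,0],0.005],
])

```text
time: 7.85
eef_pos: [0.5485, 0.1057, 0.1489]
tcp_rot: [0.592, 0.804, 0.057, 0.011]
contact_force: [-0.2, 7.3, 1.9]
opening: 0.097
finger_force: 42.0
```

```bash
python3 hs.py
```

```text
t 7.85 pos [0.5485 0.1057 0.1489] F [-0.2  7.3  1.9] T [0.97 0.24 0.27] op 0.097 ff 42.0
[[-0.298, 0.951, 0.086], [0.953, 0.291, 0.078], [0.049, 0.105, -0.993]]
yaw_x 107.3 q6 -0.377 Ffront -4.8 Fside 5.4 front pos mm 9.7 side 0.8
front in tool [-0.436 -0.893 -0.116] housing y in tool [ 0.899 -0.438 -0.002]
```

Request:
drive_tool([
  [[0.027,-0.013,0],[0.0014,0.0029,0.0003],0.005],
  [[0.027,-0.013,0],[0.0014,0.0029,0.0003],0.005],
  [[0,0,-0.12],[0,0,-0.0002],0.005],
  [[0,0,-0.12],[0,0,-0.0002],0.005],
  [[0,0,-0.12],[0,0,-0.0003],0.005],
])

```text
time: 8.48
eef_pos: [0.5527, 0.1095, 0.1498]
tcp_rot: [0.438, 0.899, 0.025, 0.01]
contact_force: [-3.7, 3.9, 6.0]
opening: 0.092
finger_force: 42.4
```

Request:
drive_tool([
  [[0,0,0],[0,0,0],0.005],
])

```text
time: 8.6
eef_pos: [0.5527, 0.1095, 0.1498]
tcp_rot: [0.439, 0.898, 0.025, 0.01]
contact_force: [-3.3, 3.9, 6.0]
opening: 0.087
finger_force: 42.4
```

```bash
python3 hs.py
```

```text
t 8.6 pos [0.5527 0.1095 0.1498] F [-3.3  3.9  6. ] T [0.7  0.7  0.14] op 0.087 ff 42.4
[[-0.614, 0.788, 0.04], [0.789, 0.613, 0.036], [0.004, 0.053, -0.999]]
yaw_x 127.9 q6 -0.682 Ffront -0.3 Fside 5.1 front pos mm 4.0 side 0.7
front in tool [-0.093 -0.994 -0.053] housing y in tool [ 0.996 -0.093 -0.001]
```

Request:
drive_tool([
  [[-0.022,0.002,0],[-0.0002,-0.0025,-0.0008],0.005],
  [[-0.023,0.002,0],[-0.0003,-0.0025,0],0.005],
  [[0,0,0],[0,0,0],0.005],
])

```text
time: 8.98
eef_pos: [0.5483, 0.1056, 0.1495]
tcp_rot: [0.439, 0.897, 0.046, 0.018]
contact_force: [-1.9, 4.0, 5.2]
opening: 0.09
finger_force: 42.2
```

```bash
python3 hs.py
```

```text
t 8.97 pos [0.5483 0.1056 0.1495] F [-1.9  4.   5.2] T [0.71 0.55 0.15] op 0.09 ff 42.2
[[-0.614, 0.786, 0.071], [0.789, 0.611, 0.066], [0.008, 0.097, -0.995]]
yaw_x 127.9 q6 -0.723 Ffront -1.3 Fside 4.3 front pos mm 9.8 side 0.9
front in tool [-0.093 -0.991 -0.097] housing y in tool [ 0.996 -0.093 -0.001]
```

Request:
drive_tool([
  [[-0.02,0.002,0],[-0.0002,-0.0022,0],0.005],
  [[0,0,0],[0,0,0],0.005],
])

```text
time: 9.22
eef_pos: [0.5472, 0.1045, 0.1494]
tcp_rot: [0.439, 0.897, 0.056, 0.021]
contact_force: [-1.4, 4.4, 4.9]
opening: 0.092
finger_force: 42.1
```

```bash
python3 hs.py
```

```text
t 9.22 pos [0.5472 0.1045 0.1494] F [-1.4  4.4  4.9] T [0.81 0.44 0.2 ] op 0.092 ff 42.1
[[-0.614, 0.784, 0.087], [0.789, 0.609, 0.081], [0.01, 0.119, -0.993]]
yaw_x 127.9 q6 -0.743 Ffront -2.1 Fside 4.2 front pos mm 11.4 side 0.9
front in tool [-0.093 -0.989 -0.119] housing y in tool [ 0.996 -0.093 -0.001]
```

Request:
drive_tool([
  [[-0.018,0.002,0],[-0.0002,-0.002,0],0.005],
  [[0,0,0],[0,0,0],0.005],
])

```text
time: 9.48
eef_pos: [0.5457, 0.1031, 0.1492]
tcp_rot: [0.438, 0.896, 0.064, 0.024]
contact_force: [-2.5, 5.6, 4.7]
opening: 0.097
finger_force: 42.2
```

```bash
python3 hs.py
```

```text
t 9.47 pos [0.5457 0.1031 0.1492] F [-2.5  5.6  4.7] T [0.73 0.52 0.22] op 0.097 ff 42.2
[[-0.614, 0.783, 0.1], [0.789, 0.607, 0.093], [0.012, 0.136, -0.991]]
yaw_x 127.9 q6 -0.762 Ffront -2.0 Fside 5.8 front pos mm 13.5 side 0.9
front in tool [-0.092 -0.986 -0.137] housing y in tool [ 0.996 -0.093 -0.   ]
```

Request:
drive_tool([
  [[-0.02,0.002,0],[-0.0002,-0.0022,0],0.005],
  [[0,0,0],[0,0,0],0.005],
])

```text
time: 9.72
eef_pos: [0.5432, 0.1009, 0.1486]
tcp_rot: [0.438, 0.896, 0.072, 0.027]
contact_force: [-6.9, 0.3, 7.5]
opening: 0.096
finger_force: 42.6
```

```bash
python3 hs.py
```

```text
t 9.72 pos [0.5432 0.1009 0.1486] F [-6.9  0.3  7.5] T [0.15 0.94 0.21] op 0.096 ff 42.6
[[-0.615, 0.78, 0.111], [0.788, 0.607, 0.105], [0.014, 0.152, -0.988]]
yaw_x 128.0 q6 -0.783 Ffront 4.8 Fside 5.0 front pos mm 16.8 side 1.0
front in tool [-0.091 -0.984 -0.153] housing y in tool [ 0.996 -0.092  0.   ]
```

Request:
drive_tool([
  [[-0.03,0.003,0],[-0.0003,-0.0034,0],0.005],
  [[-0.03,0.003,0],[-0.0003,-0.0034,0],0.005],
  [[0,0,0],[0,0,0],0.005],
])

```text
time: 10.1
eef_pos: [0.5383, 0.0964, 0.1473]
tcp_rot: [0.437, 0.893, 0.1, 0.038]
contact_force: [-4.0, 3.2, 4.7]
opening: 0.094
finger_force: 42.2
```

```bash
python3 hs.py
```

```text
t 10.1 pos [0.5383 0.0964 0.1473] F [-4.   3.2  4.7] T [0.53 0.58 0.32] op 0.094 ff 42.2
[[-0.615, 0.773, 0.155], [0.788, 0.598, 0.147], [0.02, 0.212, -0.977]]
yaw_x 128.0 q6 -0.853 Ffront 0.8 Fside 5.1 front pos mm 23.5 side 1.0
front in tool [-0.091 -0.973 -0.213] housing y in tool [ 0.996 -0.093  0.001]
```

Request:
drive_tool([
  [[-0.06,0.005,0],[-0.0006,-0.0068,0],0.005],
  [[-0.06,0.005,0],[-0.0006,-0.0068,0],0.005],
  [[-0.06,0.005,0],[-0.0006,-0.0068,0],0.005],
  [[-0.06,0.005,0],[-0.0006,-0.0068,0],0.005],
  [[0,0,0],[0,0,0],0.005],
])

```text
time: 10.72
eef_pos: [0.5183, 0.0783, 0.1377]
tcp_rot: [0.429, 0.875, 0.21, 0.08]
contact_force: [-2.5, 3.0, 1.5]
opening: 0.091
finger_force: 41.8
```

```bash
python3 hs.py;python3 -c "
from h import *;print(np.round(ctrl.get_state()['qpos'],2))"
```

```text
t 10.72 pos [0.5183 0.0783 0.1377] F [-2.5  3.   1.5] T [0.46 0.38 0.43] op 0.091 ff 41.8
[[-0.62, 0.717, 0.32], [0.784, 0.544, 0.299], [0.04, 0.436, -0.899]]
yaw_x 128.3 q6 -1.214 Ffront -0.2 Fside 3.9 front pos mm 50.5 side 1.5
front in tool [-0.085 -0.895 -0.438] housing y in tool [ 0.996 -0.094 -0.001]
[-0.21 -0.07  2.23  0.53  0.78 -1.21]
```

The bolt came free at a nut turn of about 1.5 rad and has swung out to about 0.45 rad. I won't turn the nut any more. I'll release it, back off, stand the tool upright and push from the lid side with closed fingers.

Request:
drive_tool([
  [[0,0,0],[0,0,0],0.03],
  [[0,0,0],[0,0,0],0.03],
  [[0,0,0],[0,0,-0.015],0.03],
  [[0,0,0],[0,0,-0.02],0.03],
  [[0,0,0],[0,0,-0.02],0.03],
])

```text
time: 11.35
eef_pos: [0.5019, 0.0622, 0.1894]
tcp_rot: [0.428, 0.875, 0.21, 0.081]
contact_force: [-0.1, -0.6, -0.3]
opening: 0.353
finger_force: 0.0
```

Request:
drive_tool([
  [[0.15,-0.014,0],[0,0,0],0.01],
  [[0.15,-0.014,0],[0,0,0],0],
  [[0.15,-0.014,0],[0,0,0],0],
  [[0,0,0],[0.0025,0.029,0],0],
  [[0,0,0],[0.0025,0.029,0],0],
])

```text
time: 11.98
eef_pos: [0.5457, 0.1026, 0.1894]
tcp_rot: [0.439, 0.898, 0.001, 0.002]
contact_force: [-0.0, -0.5, 0.3]
opening: 0.004
finger_force: 0.0
```

```bash
python3 hs.py
python3 - <<'E'
from h import *
c=ctrl.read_camera("scene")
cv2.imwrite("pics/s2.png",cv2.resize(c["image"][100:260,180:400,::-1],(770,560),interpolation=cv2.INTER_CUBIC))
E
```

```text
t 11.97 pos [0.5457 0.1026 0.1894] F [-0.  -0.5  0.3] T [-0.06 -0.03 -0.04] op 0.004 ff 0.0
[[-0.614, 0.789, 0.005], [0.789, 0.614, 0.0], [-0.003, 0.004, -1.0]]
yaw_x 127.9 q6 -0.658 Ffront 0.4 Fside -0.4 front pos mm 13.7 side 0.5
front in tool [-0.093 -0.996 -0.003] housing y in tool [ 0.996 -0.093 -0.003]
```

View pics/s2.png

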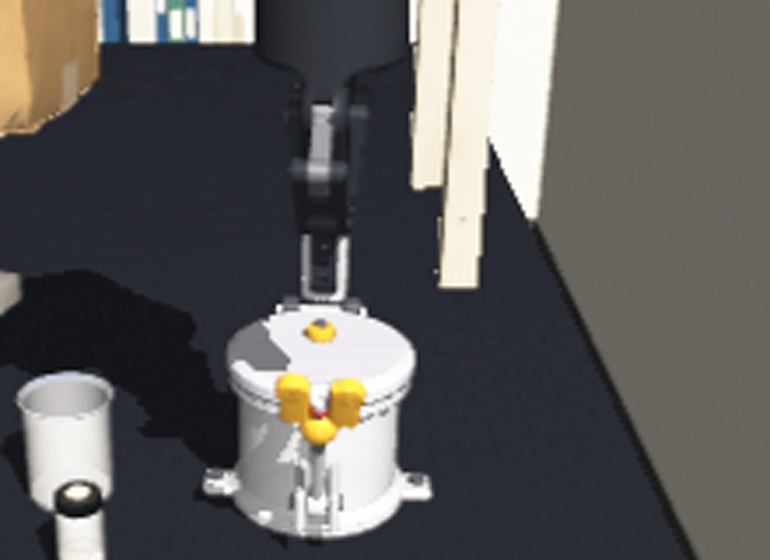

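The scene view (3.5x crop) shows the bolt leaning outward. Its wings sit square across at (320,400) and the closed fingers are above and behind at (323,265). Next I'll descend behind the nut and push along the arc.

Request:
drive_tool([
  [[0,0,0],[0,0,0.022],0],
  [[0,0,0],[0,0,0.022],0],
  [[0,0,0],[-0.0005,-0.0065,0],0],
  [[0,0,0],[-0.0006,-0.007,0],0],
])

```text
time: 12.52
eef_pos: [0.5348, 0.0925, 0.1452]
tcp_rot: [0.439, 0.898, 0.001, 0.002]
contact_force: [0.3, -0.2, -0.2]
opening: 0.003
finger_force: 0.0
```

Request:
drive_tool([
  [[0,0,0],[-0.0007,-0.007,0.001],0],
  [[0,0,0],[-0.0007,-0.007,0.001],0],
  [[0,0,0],[-0.0006,-0.0065,0.0045],0],
  [[0,0,0],[-0.0006,-0.0065,0.005],0],
  [[0,0,0],[0,0,0],0],
])

```text
time: 13.15
eef_pos: [0.514, 0.0742, 0.1316]
tcp_rot: [0.439, 0.898, 0.0, 0.0]
contact_force: [0.3, 0.4, -0.6]
opening: -0.0
finger_force: 0.0
```

```bash
python3 hs.py
```

```text
t 13.15 pos [0.514  0.0742 0.1316] F [ 0.3  0.4 -0.6] T [ 0.03 -0.03  0.04] op -0.0 ff 0.0
[[-0.614, 0.789, 0.0], [0.789, 0.614, 0.001], [0.0, 0.001, -1.0]]
yaw_x 127.9 q6 -0.714 Ffront -0.5 Fside 0.0 front pos mm 56.3 side 1.4
front in tool [-0.093 -0.996 -0.001] housing y in tool [ 0.996 -0.093  0.   ]
```

Request:
drive_tool([
  [[0,0,0],[-0.0005,-0.0058,0.0057],0],
  [[0,0,0],[-0.0005,-0.0057,0.0057],0],
  [[0,0,0],[0,0,0],0],
])

```text
time: 13.52
eef_pos: [0.5056, 0.0665, 0.12]
tcp_rot: [0.439, 0.898, 0.0, -0.0]
contact_force: [0.2, -0.4, 0.1]
opening: 0.003
finger_force: 0.0
```

```bash
python3 hs.py
python3 - <<'E'
from h import *
c=ctrl.read_camera("scene")
cv2.imwrite("pics/s3.png",cv2.resize(c["image"][100:260,180:400,::-1],(770,560),interpolation=cv2.INTER_CUBIC))
E
```

```text
t 13.53 pos [0.5056 0.0665 0.12  ] F [ 0.2 -0.4  0.1] T [-0.02 -0.05 -0.04] op 0.003 ff 0.0
[[-0.614, 0.789, 0.0], [0.789, 0.614, 0.001], [0.001, 0.001, -1.0]]
yaw_x 127.9 q6 -0.731 Ffront 0.1 Fside -0.4 front pos mm 67.8 side 1.6
front in tool [-0.093 -0.996 -0.001] housing y in tool [ 0.996 -0.093  0.001]
```

View pics/s3.png

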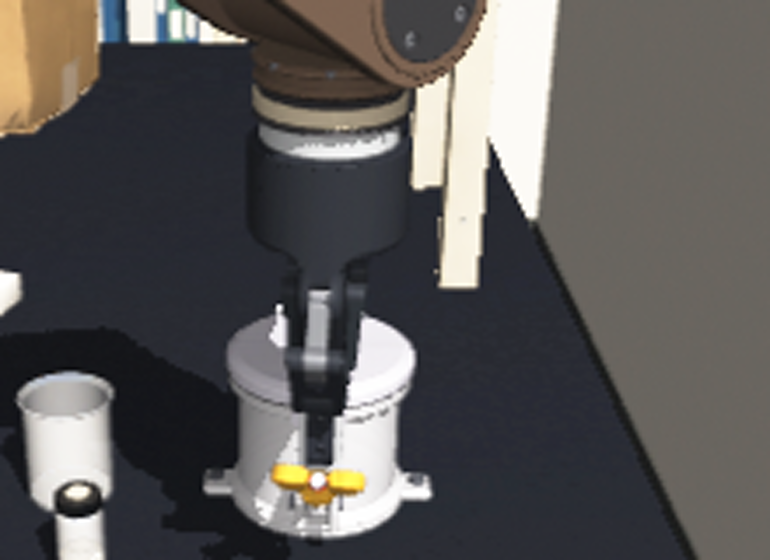

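The nut is now at (318,485), well down in front of the fingertips, so the bolt is following the fingers smoothly. I'll continue slowly.

Request:
drive_tool([
  [[0,0,0],[-0.0005,-0.0049,0.0065],0],
  [[0,0,0],[-0.0004,-0.0048,0.0065],0],
  [[0,0,0],[-0.0004,-0.0038,0.007],0],
  [[0,0,0],[-0.0003,-0.0037,0.007],0],
  [[0,0,0],[0,0,0],0],
])

```text
time: 14.2
eef_pos: [0.493, 0.0548, 0.0929]
tcp_rot: [0.439, 0.898, 0.001, -0.0]
contact_force: [0.4, 0.1, 0.1]
opening: -0.003
finger_force: 0.0
```

Request:
drive_tool([
  [[0,0,0],[-0.0002,-0.0027,0.006],0],
  [[0,0,0],[-0.0002,-0.0027,0.006],0],
  [[0,0,0],[0,0,0],0],
])

```text
time: 14.58
eef_pos: [0.4893, 0.0512, 0.0812]
tcp_rot: [0.439, 0.898, 0.001, 0.0]
contact_force: [-1.4, 0.5, 0.1]
opening: 0.001
finger_force: 0.0
```

```bash
python3 hs.py
python3 - <<'E'
from h import *
c=ctrl.read_camera("scene")
cv2.imwrite("pics/s4.png",cv2.resize(c["image"][100:260,180:400,::-1],(770,560),interpolation=cv2.INTER_CUBIC))
E
```

```text
t 14.57 pos [0.4893 0.0512 0.0812] F [-1.4  0.5  0.1] T [ 0.06 -0.03 -0.02] op 0.001 ff 0.0
[[-0.614, 0.789, 0.001], [0.789, 0.614, 0.001], [0.0, 0.001, -1.0]]
yaw_x 127.9 q6 -0.765 Ffront 0.7 Fside 1.3 front pos mm 90.1 side 1.6
front in tool [-0.093 -0.996 -0.001] housing y in tool [ 0.996 -0.093  0.   ]
```

View pics/s4.png

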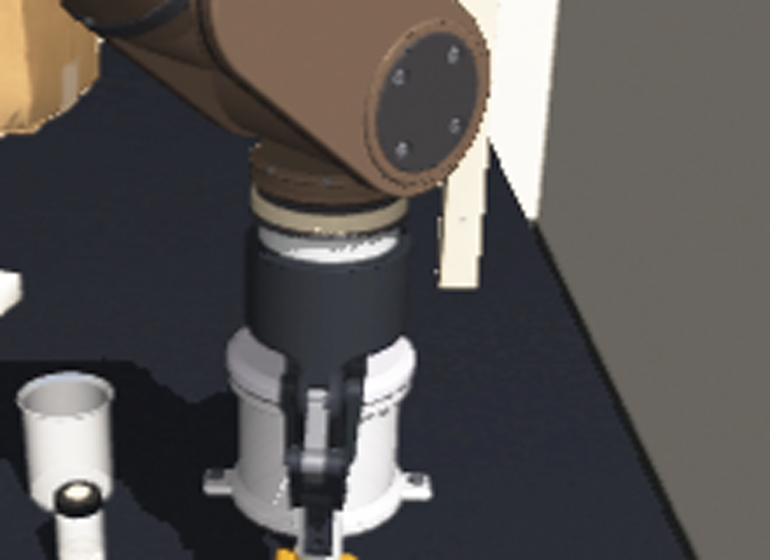

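The nut is now at the lower edge of the crop, about (315,555), with the bolt nearly down. I'll lift off and check.

Request:
drive_tool([
  [[0,0,0],[0,0,-0.02],0],
  [[0,0,0],[0,0,-0.05],0],
  [[0,0,0],[0,0,-0.055],0],
  [[0,0,0],[0.04,0.03,-0.03],0],
  [[0,0,0],[0,0,0],0],
])

```text
time: 15.25
eef_pos: [0.4903, 0.1031, 0.2409]
tcp_rot: [0.438, 0.899, 0.003, 0.004]
contact_force: [-0.6, 0.1, 0.5]
opening: -0.001
finger_force: 0.0
```

```bash
python3 hs.py
python3 - <<'E'
from h import *
from hs import fr,sd
c=ctrl.read_camera("scene")
pin=np.array([.557,.1125,.035])
for th in(1.1,1.2,1.3,1.4):print(th,proj(c,pin+.103*(np.sin(th)*fr+np.array([0,0,np.cos(th)]))).round(1),"crop",((proj(c,pin+.103*(np.sin(th)*fr+np.array([0,0,np.cos(th)])))-[200,160])*4).round(0))
cv2.imwrite("pics/s5.png",cv2.resize(c["image"][160:310,200:400,::-1],(800,600),interpolation=cv2.INTER_CUBIC))
E
```

```text
t 15.25 pos [0.4903 0.1031 0.2409] F [-0.6  0.1  0.5] T [-0.01 -0.02 -0.  ] op -0.001 ff 0.0
[[-0.617, 0.787, 0.01], [0.787, 0.617, 0.001], [-0.005, 0.008, -1.0]]
yaw_x 128.1 q6 -0.662 Ffront 0.4 Fside 0.5 front pos mm 53.9 side 38.8
front in tool [-0.089 -0.996 -0.008] housing y in tool [ 0.996 -0.089 -0.006]
1.1 [271.9 249.7] crop [287. 359.]
1.2 [271.8 255.6] crop [287. 382.]
1.3 [271.7 261.3] crop [287. 405.]
1.4 [271.5 266.7] crop [286. 427.]
```

View pics/s5.png

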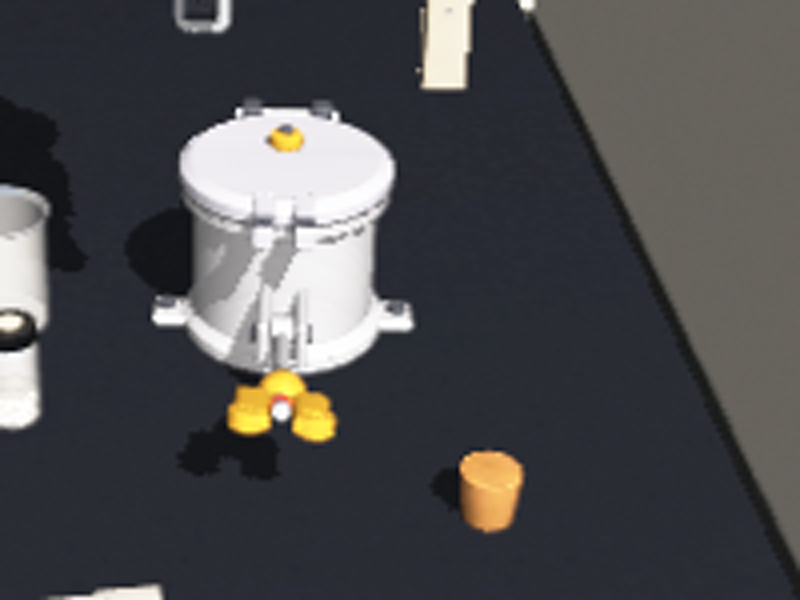

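In the crop, the stud end is at (281,408), which puts the bolt at about 1.3 rad, lying down outside the slot. The stopper (490,490), vial and beaker are standing undisturbed, and the robot is clear.

```bash
python3 -c "
from plant import ctrl;print(ctrl.sign_off())"
```

```text
the job is handed in; nothing more can be done
None
```

The job is handed in: the bolt came free at a nut turn of about 1.5 rad, I stopped turning there, and it now lies outside the slot at about 1.3 rad, with the beaker, vial and stopper not touched.

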